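# Weigh a basket of brass bars on the spring scale

## Robot

A 7-joint arm with a two-finger parallel gripper is mounted at the origin on a cart in front of the work surface, level with it; the furniture and walls round the work are solid. World frame = base frame: x ahead of the robot, y to its left, z up, the work surface at z = 0. Lengths are in m, angles in rad, forces in N, time in s.
With the tool pointing down it reaches from about 0.4 to 0.875 m from the base axis. Payload 19.3 kg.
Tool frame: the origin (TCP) lies at the very end of the fingers, on their centre line; the grasp point (between the pads) lies 19 mm behind it; z points along the fingers, y is the direction in which the jaws open and shut (so a half turn about z gives the same grasp; the last joint's range is limited). The gripper opens to 85 mm and grips with 20 to 120 N. Pads are 22 mm wide; open, the fingers measure 114 mm over their backs; the gripper's body (76 mm by 85 mm) begins 54 mm behind the grasp point. The pads swing forward as they close: fully open they stand 13 mm farther back than shut.
Start: joints at [1.199, 0.521, -0.036, 1.599, 0.021, 1.021, -0.113], TCP at [0.186, -0.597, 0.231] pointing down, gripper open.
Joint ranges: [-2.91, 2.91], [-0.3, 2.13], [-1.5, 1.42], [0.17, 2.43], [-1.26, 4.41], [0.16, 1.93], [-2.52, 2.52]. Speed limits (rad/s): [1.89, 1.89, 2.39, 2.39, 3.01, 3.01, 3.01].

## Interface

Orientations are given as a unit quaternion [x, y, z, w].
In Python, from cell import arm gives the robot as it stands.
- The arm moves only by the shell command python3 -m creep 'ROWS'. ROWS is JSON, a list of rows, each a list of 7 numbers: the opening, from -1 (shut) to 1 (fully open), then the shift along the tool's x, y, z in cm, then the turn, a rotation vector about the tool's x, y, z in rad. In form: [[grip, tx, ty, tz, wx, wy, wz], ...]. A call has 1 to 8 rows; each row shifts and turns the commanded pose from where the row before left it, along the tool's axes as they then stand; what a row does not reach is not made up. A row lasts 1/8 s, in which the tool goes at most 62.5 mm and 10.7 degrees, less where a joint would pass 70% of its speed; a pose out of reach is approached as far as the arm can. A call with a gripper value outside its range is refused whole. The fingers move at their own pace and stop on an object; the grip force is fixed at half the most. Time passes only in rows, so rows that do not move let the fingers close. It gives the time, the measured TCP pose, the force and the opening at its end, in the units of the state.
- arm.observe(): the state, without advancing time (a new reading comes with each control period).
- arm.grab_frame(name): name is "scene" or "top" or "wrist"; returns the picture (420x560x3 uint8, red, green, blue); there is no depth.
- arm.camera_model(name): a dict with "K" (3x3 intrinsics, pixels), "world_from_camera" (4x4, takes a point from camera to world coordinates). Camera axes: x right, y down, z forward; pixel columns grow to the right and rows downward; lengths in m; the calibration is good to about 2 mm. A picture is of the moment at which its call begins: read the wrist's pose just before it. camera_model takes no time and is no camera call; for the wrist camera it gives the pose at the moment of the call.
- arm.sign_off(): hands the job in, once; it reports no verdict.
The state is a dict: "clock": time; "joints": joint angles; "qd": joint speeds; "joint_torque": joint torques, N m; "tool_pos": TCP position; "orientation": TCP orientation; "ft_force": force on the tool from outside, world axes, zero at the start; "wrist_torque": the same for the moment, N m; "gripper_width": finger opening in m.
Only numpy, scipy, OpenCV 4.12 (cv2) and the standard library are available. Lean on these libraries where they do the work, as an engineer would, in place of code of your own. Each camera call takes 0.05 s, during which the arm holds its last target.

## Task

Weigh the small basket of brass bars: pick it up by the black grip, hang its crossbar in the hook of the spring scale, and ease it down in your hand until the spring alone carries the whole weight before you let go. The pointer must creep to its reading: it must not drop, bounce or jerk up at any time, nor be pulled to the end of its travel. Leave the basket hanging level and still in the hook; do not lean on the scale and leave the other things on the bench alone.

Things in the scene. Friction and masses are not known exactly. Their poses are not given: they have to be found in the camera images.
- grip (a point): Centre of the black grip on top of the loose basket: upright block 14 x 14 x 36 mm, faces along the basket's x and y, to be taken from above. The basket's underside is 157 mm below: an aluminium tray 70 x 90 x 40 mm (x, y, z) with brass bars fixed in it under a steel bail. Weight 0.28 to 0.92 kg, not known beforehand; centre of mass straight below the grip. z up.
- bar (a point): Middle of the basket's crossbar (round, 8 mm thick, 82 mm long along the basket's y), top of the bail, 47 mm straight below the grip's centre, 110 mm above the underside. Under it an opening 66 mm high and 86 mm wide takes the hook along the basket's x, from either side. Axes as the basket.
- hook_seat (a point): On the hook: where the bar's middle lies when seated, 240 mm above the bench when unloaded. Steel V trough 24 mm wide; x runs from its lip (-x side, outer face 17 mm off) to the back stop and the housing (face 73 mm off, top 289 mm above the bench), y along the trough, z up. Lip and stop end 12 mm above this point, so the bar's middle passes over the lip, along +x, at least 17 mm above it, then sinks in.
- hook (a joint): How far hook and pointer have sunk, m: 0 unloaded (top stop), 0.11 bottom stop, not to be reached. Spring 100 N/m plus 0.2 N preload, damping 3 N s/m: the basket settles between 0.025 and 0.088. Pointer movement over 75 mm/s either way, in the hand or after, is a drop or bounce; letting go with over 0.5 N of weight still in the hand, or of extra push on the hook, may cause it. Small swings die in 2 s.
- scale: Spring scale fixed on the bench: steel foot 120 x 130 x 14 mm, on it a grey housing 44 x 40 mm, 280 mm tall, with a graduated plate at its -y side; the hook's seat stands 95 mm in front (-x) of the housing's middle, 35 mm ahead of the foot's front edge. Origin: centre of the foot's underside.
- charcoal_block: Black block 64 x 117 x 30 mm (x, y, z) lying on the bench, bystander. Origin: centre of its underside.
- borax_dish: Round white dish, 72 mm across and 18 mm tall, bystander. Origin: centre of its underside.
- polish_jar: White jar with a black lid, 54 mm across and 50 mm tall, bystander. Origin: centre of its underside.
There are look-alikes about, which are no part of the job. Leave any purple look-alike of the part that bears grip alone.

How it is judged:
By the outcome, as a careful person would: the job done as asked, in the order asked, and still so for the second after the job is handed in, with the robot touching nothing.
It also fails if it takes over 58 s, if anything falls off the work surface, if the arm or the gripper's body presses on something with over 40 N, if the wrist force passes 120 N, or if a joint passes its speed limit or range.

## Working session

There is one attempt and no reset: what is moved stays moved. The work goes in short steps, Python scripts to look and compute and a shell command to move; the robot and the scene stay as the last step left them, time stands still between calls to the robot, and variables do not carry over. Pictures are saved under pics/ and viewed, and the job is handed in when it is done.

```bash
mkdir -p pics; ls
python3 - <<'E'
from cell import arm
import cv2
print(arm.observe())
for n in("scene","top","wrist"):
    im=arm.grab_frame(n); cv2.imwrite(f"pics/{n}0.png",im[:,:,::-1]); m=arm.camera_model(n); print(n,m)
E
```

```text
pics
{'clock': 0.0, 'joints': array([ 1.19882086,  0.52201738, -0.0363272 ,  1.59996496,  0.02120429,
        1.0211052 , -0.11280755]), 'qd': array([-0.00012533, -0.00023825, -0.00157977,  0.00080947,  0.00159714,
       -0.00076638, -0.00086918]), 'joint_torque': array([ 3.42338017e-04, -9.27087021e+01,  1.98035449e+00, -3.69930196e+01,
        1.78434985e-02,  8.16038169e-03, -2.73659145e-05]), 'tool_pos': array([ 0.18562998, -0.59646265,  0.23073905]), 'orientation': array([ 9.88639095e-01,  1.50307788e-01, -1.23806470e-04, -5.40890215e-04]), 'ft_force': array([-0.42091596,  0.5020711 , -0.15091234]), 'wrist_torque': array([ 0.00989836, -0.04669124,  0.00127075]), 'gripper_width': 0.08557112477675217}
scene {'K': array([[446.80655924,   0.        , 282.36001822],
       [  0.        , 446.80655924, 208.77075245],
       [  0.        ,   0.        ,   1.        ]]), 'world_from_camera': array([[ 0.76319846, -0.46371573,  0.44999537,  0.16738059],
       [-0.64591945, -0.52833312,  0.55104644, -0.38028416],
       [-0.01778145, -0.71121856, -0.70274603,  0.81085641],
       [ 0.   
[... 310 characters left out ...]
3219 ,  0.0127439 ,  0.03454468,  0.11571193],
       [-0.03614413, -0.16053506, -0.98636813,  1.03638082],
       [ 0.        ,  0.        ,  0.        ,  1.        ]])}
wrist {'K': array([[305.32189393,   0.        , 279.31963419],
       [  0.        , 305.32189393, 209.54482938],
       [  0.        ,   0.        ,   1.        ]]), 'world_from_camera': array([[ 2.96731793e-01, -9.19874695e-01, -2.56477656e-01,
         2.49695560e-01],
       [-9.54960361e-01, -2.86103758e-01, -7.87105324e-02,
        -5.77516432e-01],
       [-9.75394189e-04,  2.68281912e-01, -9.63339953e-01,
         3.73944445e-01],
       [ 0.00000000e+00,  0.00000000e+00,  0.00000000e+00,
         1.00000000e+00]])}
```

View pics/scene0.png

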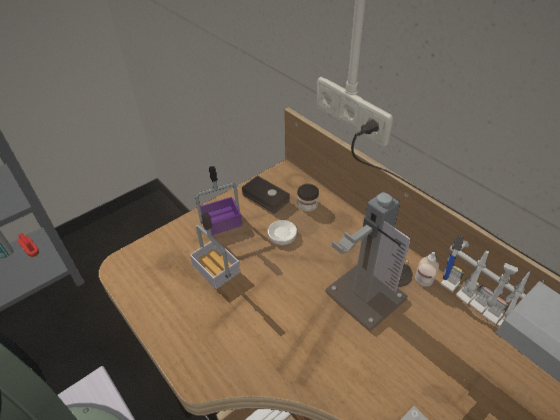

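View pics/top0.png

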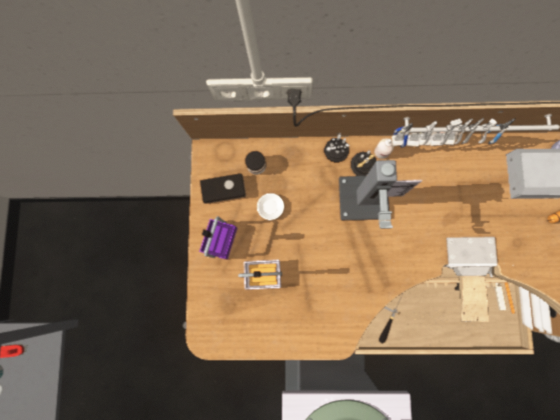

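View pics/wrist0.png

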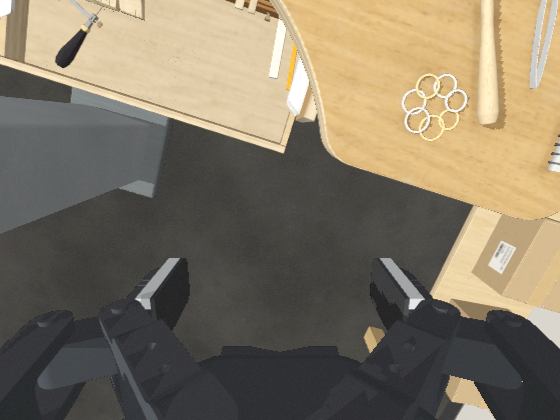

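Run:
```python
import cv2,numpy as np
s=cv2.imread("pics/scene0.png");t=cv2.imread("pics/top0.png")
a=cv2.resize(s[150:300,170:270],None,fx=4,fy=4,interpolation=cv2.INTER_CUBIC)
b=cv2.resize(t[210:310,190:290],None,fx=4,fy=4,interpolation=cv2.INTER_CUBIC)
b=cv2.copyMakeBorder(b,0,200,0,0,cv2.BORDER_CONSTANT)
cv2.imwrite("pics/crop_b.png",np.hstack([a,b]))
a=cv2.resize(s[180:330,320:420],None,fx=4,fy=4,interpolation=cv2.INTER_CUBIC)
b=cv2.resize(t[140:240,330:430],None,fx=4,fy=4,interpolation=cv2.INTER_CUBIC)
b=cv2.copyMakeBorder(b,0,200,0,0,cv2.BORDER_CONSTANT)
cv2.imwrite("pics/crop_s.png",np.hstack([a,b]))
```

```text
(no output)
```

View pics/crop_b.png

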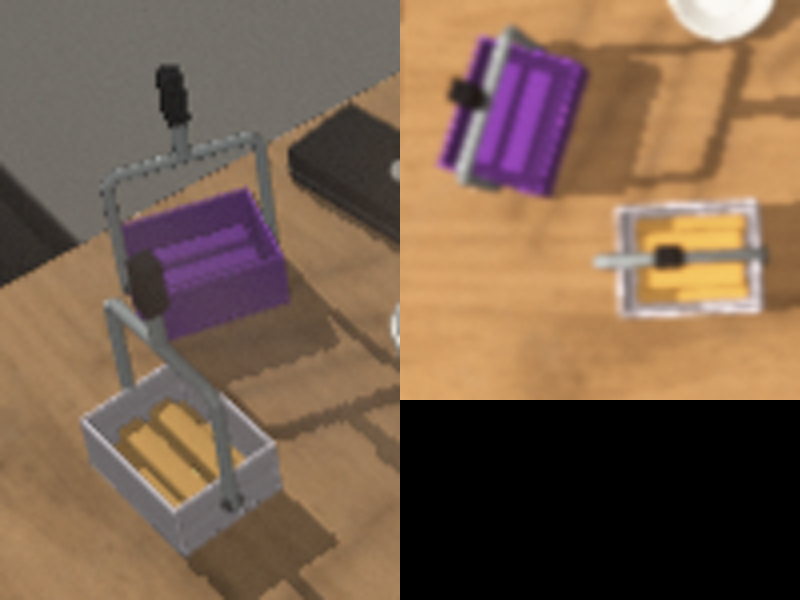

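View pics/crop_s.png

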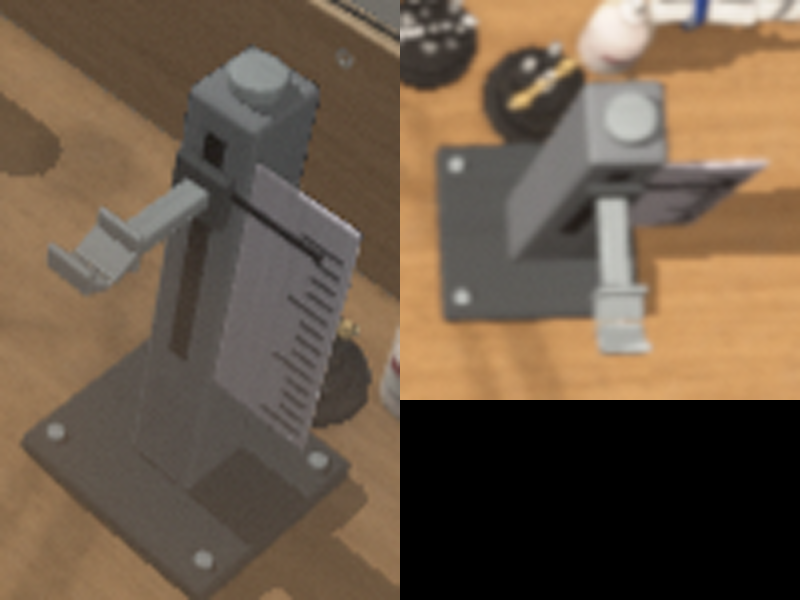

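```bash
cat > h.py <<'E'
import numpy as np
from cell import arm
C={n:arm.camera_model(n) for n in("scene","top")}
def ray(c,p):
    K=c["K"];T=c["world_from_camera"];d=T[:3,:3]@np.linalg.solve(K,[p[0],p[1],1.]);return T[:3,3],d/np.linalg.norm(d)
def tri(obs):
    A=np.zeros((3,3));b=np.zeros(3);R=[ray(c,p) for c,p in obs]
    for o,d in R:
        P=np.eye(3)-np.outer(d,d);A+=P;b+=P@o
    x=np.linalg.solve(A,b);return x,[round(float(np.linalg.norm((np.eye(3)-np.outer(d,d))@(x-o))*1e3),1) for o,d in R]
def plane(c,p,z):
    o,d=ray(c,p);return o+d*(z-o[2])/d[2]
E
python3 - <<'E'
from h import *
S,T=C["scene"],C["top"]
f=lambda u,v:(170+u/4,150+v/4); g=lambda u,v:(190+(u-400)/4,210+v/4)
print("grip",tri([(S,f(148,284)),(T,g(668,257))]), "griptop",tri([(S,f(147,256)),(T,g(668,257))]))
for p in[(617,205),(757,203),(762,315),(622,315)]: print("rim",plane(T,g(*p),.04))
for p in[(83,423),(185,515),(279,448)]: print("rimS",plane(S,f(*p),.04))
print("bar ends top",tri([(S,f(108,302)),(T,g(603,262))]),tri([(S,f(218,402)),(T,g(760,255))]))
print("mid bar",tri([(S,f(163,350)),(T,g(681,259))]))
f=lambda u,v:(320+u/4,180+v/4); g=lambda u,v:(330+(u-400)/4,140+v/4)
print("lip top L",tri([(S,f(52,252)),(T,g(599,349))]),"lip R",tri([(S,f(97,287)),(T,g(646,349))]))
print("stop top ends",tri([(S,f(100,211)),(T,g(597,292))]),tri([(S,f(145,243)),(T,g(643,292))]))
for p in[(440,148),(443,318)]: print("foot",plane(T,g(*p),.014))
for p in[(25,440),(195,597),(350,467)]: print("footS",plane(S,f(*p),.014))
print("knob",tri([(S,f(260,72)),(T,g(631,115))]))
E
```

```text
grip (array([0.44639794, 0.20545246, 0.15876085]), [0.9, 0.9]) griptop (array([0.44684672, 0.20289959, 0.18048745]), [1.6, 1.6])
rim [0.47951072 0.2509395  0.04      ]
rim [0.48002255 0.16123595 0.04      ]
rim [0.40981301 0.15846109 0.04      ]
rim [0.41033863 0.24713252 0.04      ]
rimS [0.41118148 0.24519153 0.04      ]
rimS [0.41857801 0.15533967 0.04      ]
rimS [0.48323462 0.15897936 0.04      ]
bar ends top (array([0.44320839, 0.24907401, 0.11289502]), [0.1, 0.1]) (array([0.44786084, 0.15583003, 0.10933474]), [1.3, 1.3])
mid bar (array([0.44575572, 0.20247022, 0.11141964]), [1.2, 1.2])
lip top L (array([ 0.53893479, -0.05408449,  0.24565396]), [1.5, 1.5]) lip R (array([ 0.53945867, -0.07857362,  0.24442884]), [2.2, 2.2])
stop top ends (array([ 0.56761505, -0.05355209,  0.24977356]), [1.4, 1.4]) (array([ 0.56821915, -0.0775403 ,  0.24912588]), [2.4, 2.4])
foot [ 0.70405075 -0.00278909  0.014     ]
foot [ 0.58823753 -0.00123662  0.014     ]
footS [ 0.58852138 -0.00608222  0.014     ]
footS [ 0.58669887 -0.12853085  0.014     ]
footS [ 0.70544267 -0.1301582   0.014     ]
knob (array([ 0.64878339, -0.06548878,  0.28855437]), [0.6, 0.6])
```

```bash
python3 -m creep '[[1,0,0,-1.5,0,0,-0.178],[1,0,0,-1.5,0,0,-0.178],[1,0,0,-1.5,0,0,-0.178],[1,0,0,-1.5,0,0,-0.178],[1,0,0,-1.5,0,0,-0.178],[1,0,0,-1.5,0,0,-0.178],[1,0,0,-1.5,0,0,-0.178],[1,0,0,0,0,0,-0.175]]'
cat > where.py <<'E'
import sys
from h import *
from scipy.spatial.transform import Rotation as R
s=arm.observe();Q=R.from_quat(s["orientation"]);m=Q.as_matrix()
print("t",s["clock"],"p",s["tool_pos"].round(4),"yaw",np.degrees(np.arctan2(m[1,0],m[0,0])).round(2),"z",m[:,2].round(4),"j",s["joints"].round(2),"F",s["ft_force"].round(2),"w",round(s["gripper_width"],4))
if len(sys.argv)>3:
    print("tool shift cm",(100*m.T@(np.array(list(map(float,sys.argv[1:4])))-s["tool_pos"])).round(2))
E
python3 where.py 0.43 -0.12 0.33
```

```text
clock: 1.15
tool_pos: [0.1858, -0.597, 0.3372]
orientation: [0.649, 0.761, -0.0, 0.001]
ft_force: [0.3, -0.2, -0.4]
gripper_width: 0.0855
t 1.15 p [ 0.1858 -0.597   0.3372] yaw 99.03 z [ 4.0e-04 -1.2e-03 -1.0e+00] j [ 1.41  0.45 -0.36  1.45  0.16  1.27  1.2 ] F [ 0.32 -0.23 -0.44] w 0.0855
tool shift cm [43.28 31.6   0.67]
```

```bash
python3 -m creep '[[1,4.3,3.1,0,0,0,0],[1,4.3,3.2,0,0,0,0],[1,4.3,3.2,0,0,0,0],[1,4.3,3.2,0,0,0,0],[1,4.3,3.2,0,0,0,0],[1,4.3,3.1,0,0,0,0],[1,4.3,3.1,0,0,0,0],[1,4.3,3.1,0,0,0,0]]'; python3 where.py 0.446 0.2035 0.30
```

```text
clock: 2.15
tool_pos: [0.3832, -0.217, 0.3364]
orientation: [0.651, 0.759, -0.0, 0.0]
ft_force: [1.1, -0.2, -0.1]
gripper_width: 0.0854
t 2.15 p [ 0.3832 -0.217   0.3364] yaw 98.69 z [ 1.e-04 -3.e-04 -1.e+00] j [ 0.93  0.15 -0.61  1.89  0.09  1.14  0.44] F [ 1.09 -0.15 -0.14] w 0.0854
tool shift cm [40.62 12.56  3.62]
```

```bash
python3 -m creep '[[1,4.4,1.8,0,0,0,0],[1,4.4,1.8,0,0,0,0],[1,4.4,1.6,0,0,0,0],[1,4.4,1.2,0,0,0,0],[1,4.4,1.0,0,0,0,0],[1,4.4,1.0,0,0,0,0],[1,4.4,1.0,0,0,0,0],[1,4.4,1,0,0,0,0]]'; python3 where.py 0.446 0.2035 0.30
```

```text
clock: 3.15
tool_pos: [0.4322, 0.1464, 0.3363]
orientation: [0.652, 0.759, -0.0, 0.0]
ft_force: [1.2, 0.4, -0.1]
gripper_width: 0.0854
t 3.15 p [0.4322 0.1464 0.3363] yaw 98.68 z [ 2.e-04 -2.e-04 -1.e+00] j [ 0.32  0.22 -0.91  1.84  0.19  1.16 -0.5 ] F [ 1.22  0.44 -0.1 ] w 0.0854
tool shift cm [5.44 2.22 3.63]
```

```bash
python3 -m creep '[[1,5.4,2.2,0.5,0,0,0],[1,0,0,0.5,0,0,-0.18],[1,0,0,0.5,0,0,-0.18],[1,0,0,0.5,0,0,-0.18],[1,0,0,0.5,0,0,-0.18],[1,0,0,0.5,0,0,-0.18],[1,0,0,0.5,0,0,-0.18],[1,0,0,0,0,0,-0.18]]'; python3 -m creep '[[1,0,0,0,0,0,-0.16],[1,0,0,0,0,0,0]]';python3 where.py 0.446 0.2035 0.18
python3 - <<'E'
from cell import arm
import cv2,pickle
m=arm.camera_model("wrist");im=arm.grab_frame("wrist");pickle.dump(m,open("w1.pkl","wb"))
cv2.imwrite("pics/w1.png",im[:,:,::-1])
E
```

```text
clock: 4.15
tool_pos: [0.4457, 0.2016, 0.3009]
orientation: [0.076, 0.997, -0.0, -0.0]
ft_force: [-0.1, 0.3, 0.2]
gripper_width: 0.0855
clock: 4.4
tool_pos: [0.4459, 0.2016, 0.301]
orientation: [-0.0, 1.0, 0.0, -0.0]
ft_force: [0.5, 0.9, -0.9]
gripper_width: 0.0855
t 4.4 p [0.4459 0.2016 0.301 ] yaw -179.99 z [-7.e-04  4.e-04 -1.e+00] j [ 0.38  0.45 -1.23  1.82  0.46  1.2   0.57] F [ 0.52  0.91 -0.9 ] w 0.0855
tool shift cm [-0.02  0.18 12.1 ]
```

View pics/w1.png

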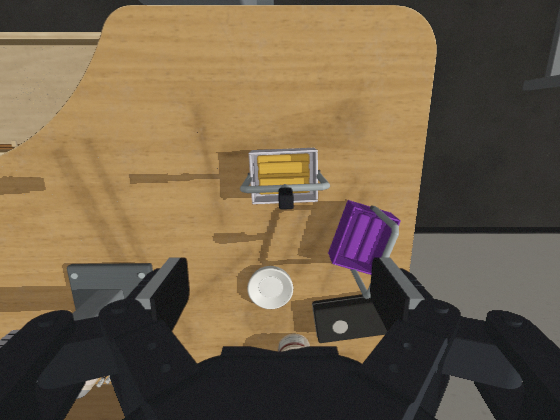

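Run:
```python
import cv2
im=cv2.imread("pics/w1.png")[135:215,230:340]
cv2.imwrite("pics/w1c.png",cv2.resize(im,None,fx=7,fy=7,interpolation=cv2.INTER_CUBIC))
```

```text
(no output)
```

View pics/w1c.png

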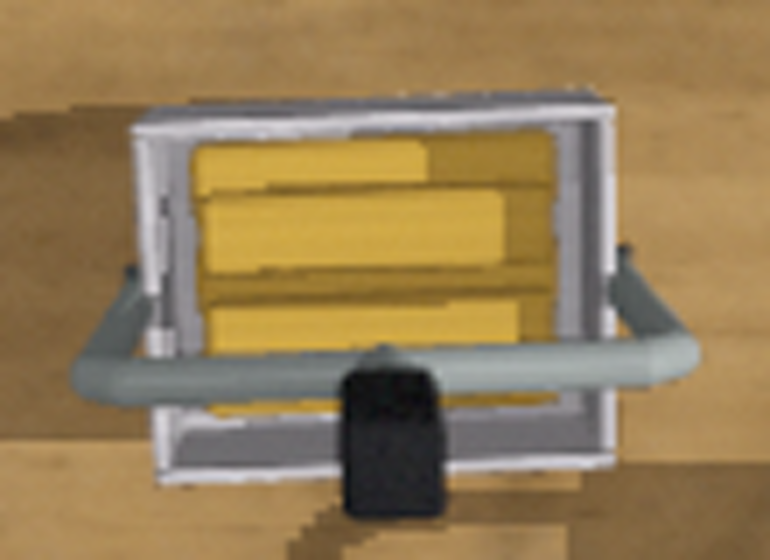

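Run:
```python
from h import *
import pickle
W=pickle.load(open("w1.pkl","rb"));S,T=C["scene"],C["top"]
k=lambda u,v:(230+u/7-.4,135+v/7-.4)
f=lambda u,v:(170+u/4-.4,150+v/4-.4); g=lambda u,v:(190+(u-400)/4-.4,210+v/4-.4)
print("grip 3",tri([(W,k(391,438)),(S,f(148,284)),(T,g(668,257))]))
print("grip W+S",tri([(W,k(391,438)),(S,f(148,284))]))
l=plane(W,k(95,382),.110);r=plane(W,k(680,356),.110);print("bar",l,r,(l+r)/2,np.degrees(np.arctan2(-(r-l)[0],(r-l)[1])))
q=[plane(W,k(*p),.04) for p in[(135,125),(614,103),(612,460),(158,478)]];print(np.round(q,4),np.mean(q,0))
for a,b in((0,1),(3,2)): print(np.degrees(np.arctan2(-(q[b]-q[a])[0],(q[b]-q[a])[1])))
print("bar tri",tri([(W,k(388,368)),(S,f(163,350))]))
```

```text
grip 3 (array([0.44598511, 0.20660712, 0.15841102]), [1.8, 1.2, 0.6])
grip W+S (array([0.44550377, 0.20622472, 0.15907539]), [1.5, 1.5])
bar [0.44638668 0.16035562 0.11      ] [0.44222121 0.25339521 0.11      ] [0.44430395 0.20687542 0.11      ] 2.5634744179996742
[[0.4121 0.161  0.04  ]
 [0.4081 0.2502 0.04  ]
 [0.4764 0.2521 0.04  ]
 [0.48   0.1636 0.04  ]] [0.44414011 0.20672463 0.04      ]
2.569302281860877
2.3124808647678563
bar tri (array([0.44641829, 0.20665705, 0.10764134]), [1.8, 1.8])
```

```bash
python3 -m creep '[[1,0.1,0.45,2.5,0,0,-0.044],[1,0,0,2.8,0,0,0],[1,0,0,2.8,0,0,0],[1,0,0,2.5,0,0,0],[1,0,0,2.0,0,0,0],[1,0,0,1.5,0,0,0],[1,0,0,1.0,0,0,0],[1,0,0,0.9,0,0,0]]'; python3 -m creep '[[1,0,0,0,0,0,0],[1,0,0,0,0,0,0]]';python3 where.py 0.445 0.206 0.14
python3 - <<'E'
from cell import arm
import cv2,pickle
m=arm.camera_model("wrist");im=arm.grab_frame("wrist");pickle.dump(m,open("w2.pkl","wb"))
cv2.imwrite("pics/w2.png",im[:,:,::-1])
E
```

```text
clock: 5.45
tool_pos: [0.4451, 0.2064, 0.141]
orientation: [-0.022, 1.0, 0.0, 0.0]
ft_force: [-0.3, 0.5, -0.3]
gripper_width: 0.0856
clock: 5.7
tool_pos: [0.445, 0.2065, 0.1417]
orientation: [-0.023, 1.0, 0.0, 0.0]
ft_force: [0.1, 0.6, 0.6]
gripper_width: 0.0857
t 5.7 p [0.445  0.2065 0.1417] yaw -177.42 z [ 4.e-04  2.e-04 -1.e+00] j [ 0.21  0.65 -1.05  2.    0.72  0.93  0.39] F [0.06 0.59 0.64] w 0.0857
tool shift cm [ 0.   -0.04  0.17]
```

View pics/w2.png

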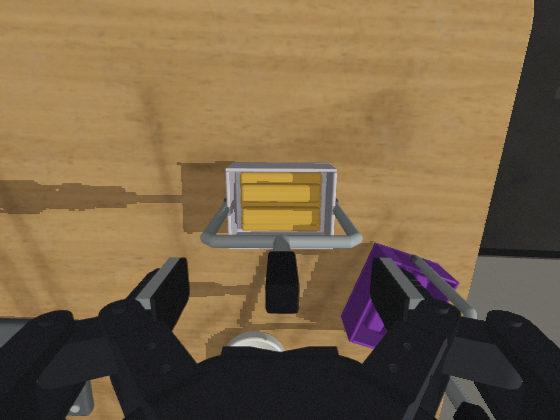

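```bash
python3 -m creep '[[1,0,0,0.2,0,0,0],[-1,0,0,0,0,0,0],[-1,0,0,0,0,0,0],[-1,0,0,0,0,0,0],[-1,0,0,0,0,0,0],[-1,0,0,0,0,0,0],[-1,0,0,0,0,0,0]]';python3 where.py
for i in 1 2 3 4 ; do python3 -m creep '[[-1,0,0,0,0,0,0]]' | grep -E "force|width"; done
```

```text
clock: 6.62
tool_pos: [0.4449, 0.2064, 0.1393]
orientation: [-0.023, 1.0, 0.0, 0.0]
ft_force: [0.3, 1.3, -2.1]
gripper_width: 0.0133
t 6.625 p [0.4449 0.2064 0.1393] yaw -177.41 z [ 0.e+00  3.e-04 -1.e+00] j [ 0.2   0.65 -1.05  2.    0.72  0.92  0.39] F [ 0.32  1.31 -2.08] w 0.0133
ft_force: [-0.0, 2.2, -2.4]
gripper_width: 0.0134
ft_force: [1.5, 2.1, -1.5]
gripper_width: 0.0131
ft_force: [0.4, 1.3, -1.5]
gripper_width: 0.0131
ft_force: [-0.4, 1.7, -1.4]
gripper_width: 0.0131
```

```bash
python3 -m creep '[[-1,0,0,-0.5,0,0,0],[-1,0,0,-1.5,0,0,0],[-1,0,0,-2.5,0,0,0],[-1,0,0,-3,0,0,0],[-1,0,0,-3,0,0,0.022],[-1,0,0,-2.5,0,0,0.022],[-1,0,0,-1.5,0,0,0],[-1,0,0,-0.8,0,0,0]]'; for i in 1 2 3 4 5 6; do python3 -m creep '[[-1,0,0,0,0,0,0]]' | grep -E "force|width"; done
python3 where.py 0.485 -0.0665 0.2925
python3 - <<'E'
from cell import arm
import cv2,pickle
m=arm.camera_model("wrist");im=arm.grab_frame("wrist");pickle.dump(m,open("w3.pkl","wb"))
cv2.imwrite("pics/w3.png",im[:,:,::-1])
E
```

```text
clock: 8.12
tool_pos: [0.4448, 0.2062, 0.293]
orientation: [-0.001, 1.0, -0.0, 0.0]
ft_force: [-0.4, 0.4, -7.6]
gripper_width: 0.0132
ft_force: [0.4, -0.7, -6.6]
gripper_width: 0.0131
ft_force: [0.2, -0.0, -6.3]
gripper_width: 0.0135
ft_force: [-0.7, -0.6, -6.8]
gripper_width: 0.0131
ft_force: [-0.6, 0.2, -6.0]
gripper_width: 0.0131
ft_force: [0.4, -0.1, -7.0]
gripper_width: 0.0132
ft_force: [-0.2, -0.6, -6.3]
gripper_width: 0.0128
t 8.875 p [0.4449 0.2063 0.2923] yaw -179.93 z [ 0.  0. -1.] j [ 0.35  0.46 -1.22  1.83  0.47  1.18  0.55] F [-0.19 -0.64 -6.31] w 0.0128
tool shift cm [-3.980e+00 -2.729e+01 -2.000e-02]
```

View pics/w3.png

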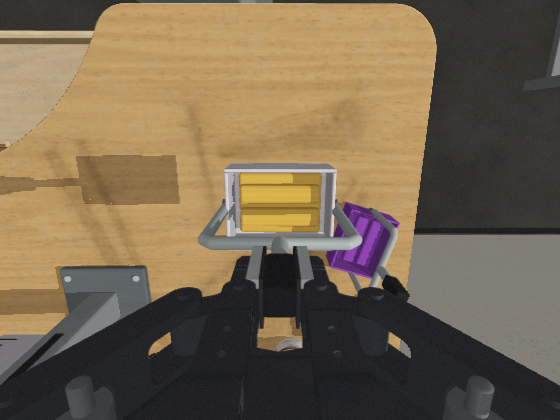

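```bash
python3 -m creep '[[-1,0,-2,0,0,0,0],[-1,-0.5,-4,0,0,0,0],[-1,-0.5,-4.5,0,0,0,0],[-1,-0.5,-4.5,0,0,0,0],[-1,-0.5,-4.5,0,0,0,0],[-1,-0.5,-4,0,0,0,0],[-1,-0.5,-2.5,0,0,0,0],[-1,-0.4,-1.3,0,0,0,0]]'; python3 -m creep '[[-1,0,0,0,0,0,0],[-1,0,0,0,0,0,0]]'
python3 where.py 0.485 -0.0665 0.2925
python3 - <<'E'
from cell import arm
from h import *
import cv2,pickle
W=pickle.load(open("w3.pkl","rb"))
print("bar mid at w3",plane(W,(280,242),.263))
for n in("wrist","scene","top"):
    m=arm.camera_model(n);im=arm.grab_frame(n);pickle.dump(m,open(n+"4.pkl","wb"))
    cv2.imwrite(f"pics/{n}4.png",im[:,:,::-1])
E
```

```text
clock: 9.93
tool_pos: [0.4793, -0.0679, 0.2922]
orientation: [0.0, 1.0, 0.0, -0.0]
ft_force: [0.4, 0.7, -7.1]
gripper_width: 0.013
clock: 10.18
tool_pos: [0.4791, -0.0653, 0.2924]
orientation: [-0.001, 1.0, 0.0, 0.0]
ft_force: [-0.5, 0.8, -7.9]
gripper_width: 0.0131
t 10.175 p [ 0.4791 -0.0653  0.2924] yaw -179.84 z [ 1.e-04  3.e-04 -1.e+00] j [ 0.95  0.47 -1.26  1.84  0.48  1.19  1.11] F [-0.53  0.75 -7.87] w 0.0131
tool shift cm [-0.59 -0.12 -0.01]
bar mid at w3 [0.44435606 0.20566375 0.263     ]
```

Run:
```python
import cv2,numpy as np
a=cv2.imread("pics/wrist4.png");s=cv2.imread("pics/scene4.png")[120:300,290:430];t=cv2.imread("pics/top4.png")[160:280,320:440]
cv2.imwrite("pics/st4.png",np.hstack([cv2.resize(s,None,fx=3,fy=3,interpolation=2),cv2.copyMakeBorder(cv2.resize(t,None,fx=3,fy=3,interpolation=2),0,180,0,0,cv2.BORDER_CONSTANT)]))
```

```text
(no output)
```

View pics/wrist4.png

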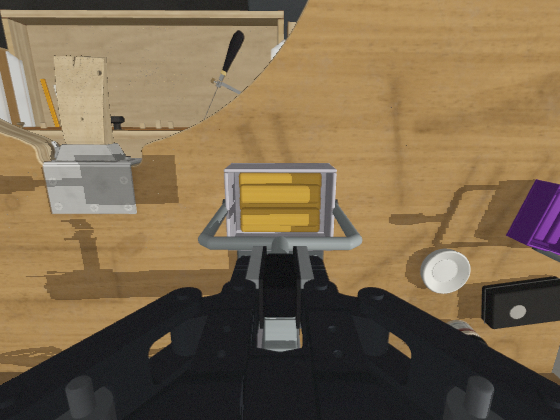

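View pics/st4.png

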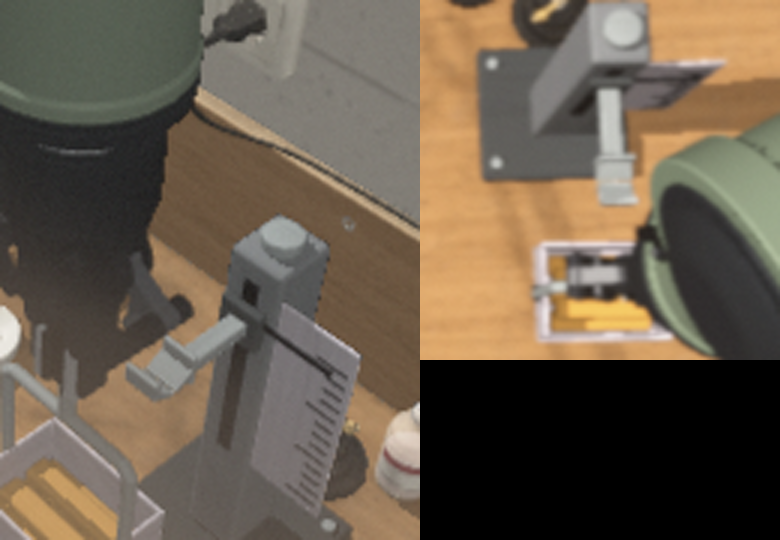

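Run:
```python
from h import *
import pickle,cv2
W=pickle.load(open("wrist4.pkl","rb"));S=C["scene"]
k=lambda u,v:(290+u/3-.3,120+v/3-.3)
print("R end",tri([(W,(205,241)),(S,k(126,468))]),"L",tri([(W,(355,241)),(S,k(5,368))]))
print("mid",plane(W,(280,242),.263))
# hook corners in scene now
T=C["top"];g=lambda u,v:(320+(u-420)/3-.3,160+v/3-.3)
print("lip",tri([(S,k(130,370)),(T,g(601,201))]),tri([(S,k(165,394)),(T,g(636,201))]))
print("stop",tri([(S,k(168,341)),(T,g(600,157))]),tri([(S,k(200,365)),(T,g(634,157))]))
im=cv2.imread("pics/wrist4.png")[220:360,190:370]
cv2.imwrite("pics/w4c.png",cv2.resize(im,None,fx=4,fy=4,interpolation=2))
```

```text
R end (array([ 0.4784126 , -0.11101392,  0.26556083]), [1.2, 1.2]) L (array([ 0.47680079, -0.02174041,  0.26657256]), [0.3, 0.3])
mid [ 0.47866567 -0.06599261  0.263     ]
lip (array([ 0.53956522, -0.05437117,  0.24555113]), [0.8, 0.8]) (array([ 0.54036231, -0.0786862 ,  0.2456666 ]), [2.2, 2.2])
stop (array([ 0.56935992, -0.05454964,  0.24801311]), [0.8, 0.8]) (array([ 0.56967523, -0.07803422,  0.24727197]), [1.4, 1.4])
```

View pics/w4c.png

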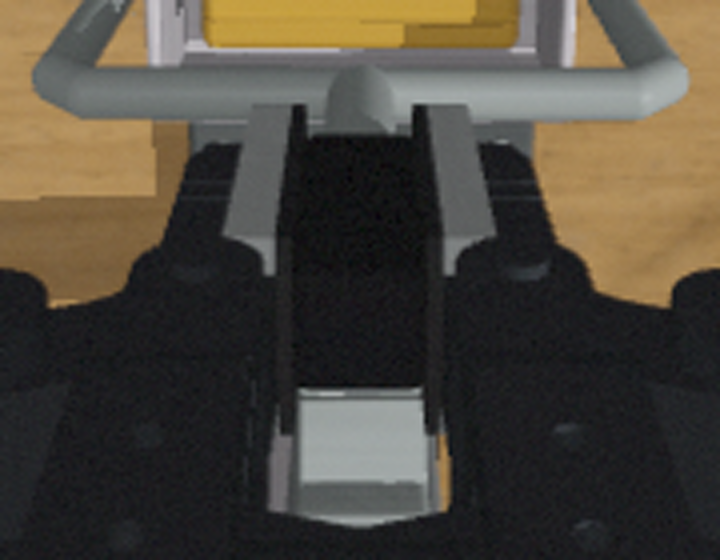

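```bash
python3 -m creep '[[-1,-0.5,0,-0.3,0,0,0],[-1,-1.1,0,0,0,0,0],[-1,-1.3,0,0,0,0,0],[-1,-1.3,0,0,0,0,0],[-1,-1.3,0,0,0,0,0],[-1,-1.0,0,0,0,0,0],[-1,-0.7,0,0,0,0,0],[-1,-0.3,0,0,0,0,0]]'; python3 -m creep '[[-1,0,0,0,0,0,0],[-1,0,0,0,0,0,0]]'
python3 where.py 0.5545 -0.0665 0.269
python3 - <<'E'
from cell import arm
from h import *
import cv2,pickle
for n in("wrist","scene"):
    m=arm.camera_model(n);im=arm.grab_frame(n);pickle.dump(m,open(n+"5.pkl","wb"))
    cv2.imwrite(f"pics/{n}5.png",im[:,:,::-1])
s=cv2.imread("pics/scene5.png")[140:320,300:440];w=cv2.imread("pics/wrist5.png")[150:350,190:370]
cv2.imwrite("pics/c5.png",np.hstack([cv2.resize(s,(420,540),interpolation=2),cv2.copyMakeBorder(cv2.resize(w,(360,400)),0,140,0,0,0)]))
E
```

```text
clock: 11.32
tool_pos: [0.5544, -0.0665, 0.2952]
orientation: [-0.001, 1.0, 0.0, -0.0]
ft_force: [0.4, -0.3, -7.3]
gripper_width: 0.0129
clock: 11.58
tool_pos: [0.5539, -0.0666, 0.2953]
orientation: [-0.001, 1.0, -0.0, -0.0]
ft_force: [0.3, -0.3, -6.7]
gripper_width: 0.0131
t 11.575 p [ 0.5539 -0.0666  0.2953] yaw -179.93 z [-1.e-04 -2.e-04 -1.e+00] j [ 0.8   0.58 -1.17  1.66  0.55  1.28  1.09] F [ 0.3  -0.3  -6.68] w 0.0131
tool shift cm [-0.06  0.01  2.63]
```

View pics/c5.png

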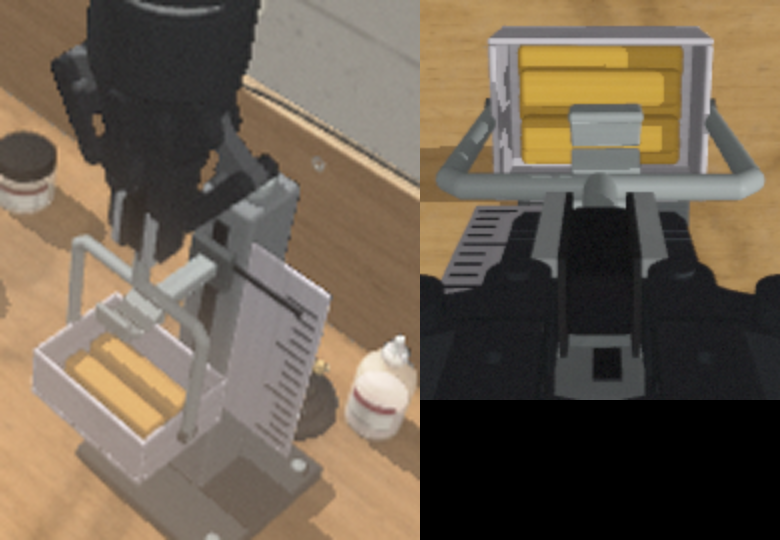

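```bash
python3 - <<'E'
from h import *
import pickle
W=pickle.load(open("wrist5.pkl","rb"))
for v in (105,145,149): print(v,plane(W,(282,150+v/2),.252).round(4))
print("bar",plane(W,(280,150+187/2),.266).round(4))
E
python3 -m creep '[[-1,0,0,0.3,0,0,0],[-1,0,0,0.4,0,0,0],[-1,0,0,0.4,0,0,0],[-1,0,0,0.4,0,0,0],[-1,0,0,0.4,0,0,0],[-1,0,0,0.3,0,0,0]]'
for i in 1 2 3 ; do python3 -m creep '[[-1,0,0,0,0,0,0]]' | grep -E "pos|force"; done
```

```text
105 [ 0.5324 -0.066   0.252 ]
145 [ 0.5457 -0.066   0.252 ]
149 [ 0.547 -0.066  0.252]
bar [ 0.5545 -0.0673  0.266 ]
clock: 12.42
tool_pos: [0.5541, -0.0665, 0.273]
orientation: [-0.001, 1.0, 0.0, -0.0]
ft_force: [0.6, -0.4, -6.4]
gripper_width: 0.0132
tool_pos: [0.5541, -0.0665, 0.2731]
ft_force: [0.3, -0.6, -5.4]
tool_pos: [0.5542, -0.0665, 0.2734]
ft_force: [-0.1, 0.5, -7.4]
tool_pos: [0.5542, -0.0666, 0.2734]
ft_force: [-0.3, -0.5, -6.0]
```

Run:
```python
from cell import arm
from h import *
import cv2,pickle
for n in("wrist","scene"):
    m=arm.camera_model(n);im=arm.grab_frame(n);pickle.dump(m,open(n+"6.pkl","wb"))
    cv2.imwrite(f"pics/{n}6.png",im[:,:,::-1])
o=cv2.imread("pics/wrist5.png")[190:260,235:325];w=cv2.imread("pics/wrist6.png")[190:260,235:325]
s=cv2.imread("pics/scene6.png")[210:290,310:400]
cv2.imwrite("pics/c6.png",np.hstack([cv2.resize(o,(360,280),interpolation=2),cv2.resize(w,(360,280),interpolation=2)]))
cv2.imwrite("pics/c6s.png",cv2.resize(s,None,fx=6,fy=6,interpolation=2))
```

```text
(no output)
```

View pics/c6.png

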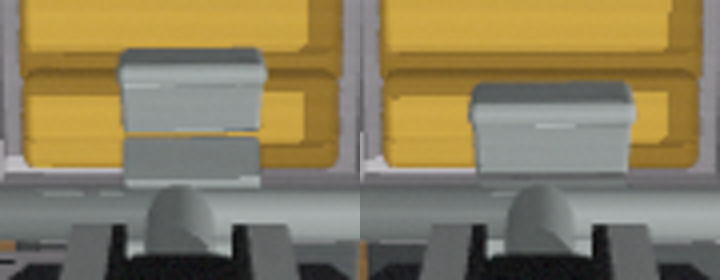

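View pics/c6s.png

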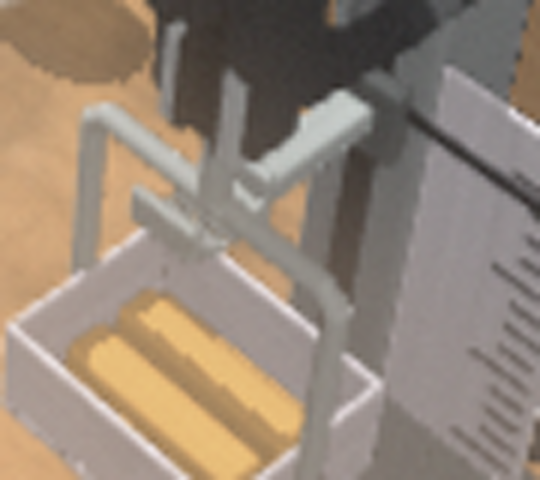

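Run:
```python
from h import *
import pickle
W=pickle.load(open("wrist5.pkl","rb"))
print("lip out/in top",plane(W,(283,202),.252).round(4),plane(W,(283,206),.252).round(4))
for z in(.228,.232,.236):print("V bottom",plane(W,(283,223.5),z).round(4))
W=pickle.load(open("wrist6.pkl","rb"))
print("now lip out/in top",plane(W,(283,211),.252).round(4),plane(W,(283,215),.252).round(4))
print("bar",plane(W,(280,190+215/4-.5),.2435))
```

```text
lip out/in top [ 0.5321 -0.0654  0.252 ] [ 0.5347 -0.0654  0.252 ]
V bottom [ 0.5542 -0.065   0.228 ]
V bottom [ 0.5529 -0.0651  0.232 ]
V bottom [ 0.5516 -0.0652  0.236 ]
now lip out/in top [ 0.5321 -0.0656  0.252 ] [ 0.5344 -0.0656  0.252 ]
bar [ 0.55482451 -0.06720487  0.2435    ]
```

```bash
python3 -m creep '[[-1,0.1,0,0.15,0,0,0],[-1,0,0,0.2,0,0,0],[-1,0,0,0.2,0,0,0],[-1,0,0,0.25,0,0,0],[-1,0,0,0.25,0,0,0],[-1,0,0,0.25,0,0,0],[-1,0,0,0.25,0,0,0],[-1,0,0,0.2,0,0,0]]'
for i in 1 2 3 4; do python3 -m creep '[[-1,0,0,0,0,0,0]]' | grep -E "pos|force"; done
```

```text
clock: 13.9
tool_pos: [0.5532, -0.0666, 0.2556]
orientation: [-0.001, 1.0, -0.0, -0.0]
ft_force: [-1.1, -0.7, -4.8]
gripper_width: 0.013
tool_pos: [0.5532, -0.0666, 0.2557]
ft_force: [-1.7, 0.1, -4.5]
tool_pos: [0.5532, -0.0665, 0.2559]
ft_force: [-0.9, -0.4, -4.9]
tool_pos: [0.5532, -0.0666, 0.2559]
ft_force: [-0.7, -0.4, -4.7]
tool_pos: [0.5532, -0.0666, 0.2559]
ft_force: [-1.1, 0.3, -5.1]
```

```bash
python3 -m creep '[[-1,0.03,0,0.2,0,0,0],[-1,0.03,0,0.2,0,0,0],[-1,0.03,0,0.2,0,0,0],[-1,0.03,0,0.2,0,0,0],[-1,0,0,0.2,0,0,0]]'
for i in 1 2 3 4; do python3 -m creep '[[-1,0,0,0,0,0,0]]' | grep -E "pos|force"; done
```

```text
clock: 15.02
tool_pos: [0.552, -0.0665, 0.2457]
orientation: [-0.001, 1.0, 0.0, -0.0]
ft_force: [-0.0, -0.3, -3.8]
gripper_width: 0.0135
tool_pos: [0.5519, -0.0665, 0.2457]
ft_force: [-0.5, -0.0, -2.4]
tool_pos: [0.5519, -0.0665, 0.2458]
ft_force: [-0.5, -0.3, -3.7]
tool_pos: [0.552, -0.0665, 0.2458]
ft_force: [-0.5, -0.3, -4.2]
tool_pos: [0.5519, -0.0665, 0.2458]
ft_force: [-0.6, 0.6, -3.7]
```

```bash
python3 -m creep '[[-1,0.03,0,0.2,0,0,0],[-1,0.02,0,0.3,0,0,0],[-1,0,0,0.35,0,0,0],[-1,0,0,0.35,0,0,0],[-1,0,0,0.35,0,0,0],[-1,0,0,0.35,0,0,0],[-1,0,0,0.35,0,0,0],[-1,0,0,0.2,0,0,0]]'
for i in 1 2 3 4 5 6; do python3 -m creep '[[-1,0,0,0,0,0,0]]' | grep -E "pos|force"; done
```

```text
clock: 16.52
tool_pos: [0.5516, -0.0665, 0.2211]
orientation: [-0.001, 1.0, 0.0, 0.0]
ft_force: [1.5, -0.9, -1.8]
gripper_width: 0.013
tool_pos: [0.5516, -0.0665, 0.2213]
ft_force: [2.6, 0.1, -1.9]
tool_pos: [0.5515, -0.0666, 0.2214]
ft_force: [2.2, 0.5, -2.2]
tool_pos: [0.5516, -0.0665, 0.2214]
ft_force: [2.8, -0.6, -1.9]
tool_pos: [0.5515, -0.0665, 0.2214]
ft_force: [2.7, 0.0, -1.8]
tool_pos: [0.5515, -0.0666, 0.2213]
ft_force: [3.0, 0.5, -2.0]
tool_pos: [0.5515, -0.0666, 0.2213]
ft_force: [2.8, 0.1, -2.2]
```

```bash
python3 -m creep '[[-1,-0.03,0,0.1,0,0,0],[-1,-0.02,0,0.1,0,0,0],[-1,0,0,0.1,0,0,0],[-1,0,0,0.1,0,0,0]]'
for i in 1 2 3 4 5; do python3 -m creep '[[-1,0,0,0,0,0,0]]' | grep -E "pos|force"; done; python3 -c "
from cell import arm;print(arm.observe()['wrist_torque'])"
```

```text
clock: 17.77
tool_pos: [0.5518, -0.0665, 0.2171]
orientation: [-0.001, 1.0, -0.0, -0.0]
ft_force: [-0.9, 1.0, -1.5]
gripper_width: 0.0132
tool_pos: [0.5518, -0.0665, 0.2172]
ft_force: [-1.0, -0.8, -0.9]
tool_pos: [0.5518, -0.0665, 0.2173]
ft_force: [-1.0, -0.3, -1.5]
tool_pos: [0.5518, -0.0665, 0.2173]
ft_force: [-2.1, 0.4, -0.9]
tool_pos: [0.5519, -0.0665, 0.2173]
ft_force: [-2.5, 0.7, -1.2]
tool_pos: [0.5519, -0.0666, 0.2173]
ft_force: [-2.7, -0.2, -0.7]
[0.06695356 0.71567953 0.01913317]
```

```bash
python3 -m creep '[[-1,0.01,0,0.1,0,0,0],[-1,0.01,0,0.15,0,0,0],[-1,0,0,0.15,0,0,0],[-1,0,0,0.15,0,0,0],[-1,0,0,0.15,0,0,0],[-1,0,0,0.1,0,0,0],[-1,0,0,0.1,0,0,0],[-1,0,0,0,0,0,0]]'
for i in 1 2 3 4 5 6 7 8; do python3 -m creep '[[-1,0,0,0,0,0,0]]' | grep -E "pos|force"; done; python3 where.py
```

```text
clock: 19.4
tool_pos: [0.5518, -0.0666, 0.2083]
orientation: [-0.001, 1.0, 0.0, 0.0]
ft_force: [-1.7, 0.6, -0.1]
gripper_width: 0.0129
tool_pos: [0.5518, -0.0665, 0.2083]
ft_force: [-1.4, 0.8, -0.3]
tool_pos: [0.5518, -0.0665, 0.2083]
ft_force: [-1.7, 1.3, -0.0]
tool_pos: [0.5518, -0.0666, 0.2083]
ft_force: [-1.9, 0.8, 0.4]
tool_pos: [0.5518, -0.0666, 0.2083]
ft_force: [-0.9, 0.2, -0.1]
tool_pos: [0.5518, -0.0666, 0.2083]
ft_force: [-1.4, 0.5, -0.3]
tool_pos: [0.5518, -0.0666, 0.2083]
ft_force: [-1.4, 1.3, -0.5]
tool_pos: [0.5518, -0.0666, 0.2083]
ft_force: [-0.8, -0.0, -0.1]
tool_pos: [0.5518, -0.0666, 0.2083]
ft_force: [-1.3, -0.7, -1.2]
t 20.4 p [ 0.5518 -0.0666  0.2083] yaw -179.93 z [ 0.  0. -1.] j [ 0.76  0.66 -1.1   1.77  0.66  1.13  1.01] F [-1.34 -0.71 -1.22] w 0.0133
```

```bash
python3 -m creep '[[-1,0.01,0,0.05,0,0,0],[-1,0,0,0,0,0,0]]'
for i in 1 2 3 4 5 6 7 8 9 10 11 12; do python3 -m creep '[[-1,0,0,0,0,0,0]]' | grep -E "force"; done; python3 where.py
```

```text
clock: 20.65
tool_pos: [0.5518, -0.0665, 0.2078]
orientation: [-0.001, 1.0, 0.0, 0.0]
ft_force: [-0.5, 0.4, -1.0]
gripper_width: 0.0131
ft_force: [-0.8, 0.6, -0.5]
ft_force: [-0.1, 0.5, -0.6]
ft_force: [-0.7, -0.1, -0.5]
ft_force: [0.2, 0.2, -1.1]
ft_force: [-1.2, 0.1, 0.1]
ft_force: [-0.9, -0.7, -0.1]
ft_force: [-0.8, 0.1, -0.0]
ft_force: [0.3, 0.4, -0.1]
ft_force: [-0.7, -0.4, -0.8]
ft_force: [-0.0, 0.7, -0.5]
ft_force: [-0.5, 0.4, -0.4]
ft_force: [1.1, -0.1, 0.3]
t 22.15 p [ 0.5517 -0.0665  0.2078] yaw -179.93 z [ 0.  0. -1.] j [ 0.76  0.66 -1.1   1.77  0.66  1.13  1.01] F [ 1.12 -0.08  0.35] w 0.0132
```

```bash
python3 -m creep '[[-1,0,0,0.05,0,0,0],[-1,0,0,0.05,0,0,0],[-1,0,0,0.05,0,0,0],[-1,0,0,0,0,0,0]]'
for i in 1 2 3 4 5 6 7 8 9 10 11 12; do python3 -m creep '[[-1,0,0,0,0,0,0]]' | grep -E "force"; done; python3 where.py
python3 - <<'E'
from cell import arm
from h import *
import cv2
for n in("wrist","scene"):
    im=arm.grab_frame(n); cv2.imwrite(f"pics/{n}7.png",im[:,:,::-1])
s=cv2.imread("pics/scene7.png")[150:320,300:430];w=cv2.imread("pics/wrist7.png")[150:350,190:370]
cv2.imwrite("pics/c7.png",np.hstack([cv2.resize(s,(420,550),interpolation=2),cv2.copyMakeBorder(cv2.resize(w,(360,400)),0,150,0,0,0)]))
E
```

```text
clock: 22.65
tool_pos: [0.5517, -0.0666, 0.2063]
orientation: [-0.001, 1.0, 0.0, -0.0]
ft_force: [-0.4, -0.2, -0.6]
gripper_width: 0.0126
ft_force: [0.8, 0.1, -0.2]
ft_force: [1.3, 0.6, 0.1]
ft_force: [1.0, 0.2, 0.4]
ft_force: [1.1, -0.2, -0.6]
ft_force: [-0.2, 0.6, -0.1]
ft_force: [0.7, 0.2, -0.5]
ft_force: [-0.2, 0.9, -0.1]
ft_force: [0.4, -0.6, -0.1]
ft_force: [0.9, 0.3, -0.6]
ft_force: [0.6, -0.7, 0.6]
ft_force: [1.2, -0.4, -1.1]
ft_force: [0.8, 0.5, -0.6]
t 24.15 p [ 0.5517 -0.0665  0.2063] yaw -179.94 z [ 0.  0. -1.] j [ 0.75  0.67 -1.1   1.77  0.66  1.12  1.  ] F [ 0.83  0.5  -0.61] w 0.013
```

View pics/c7.png

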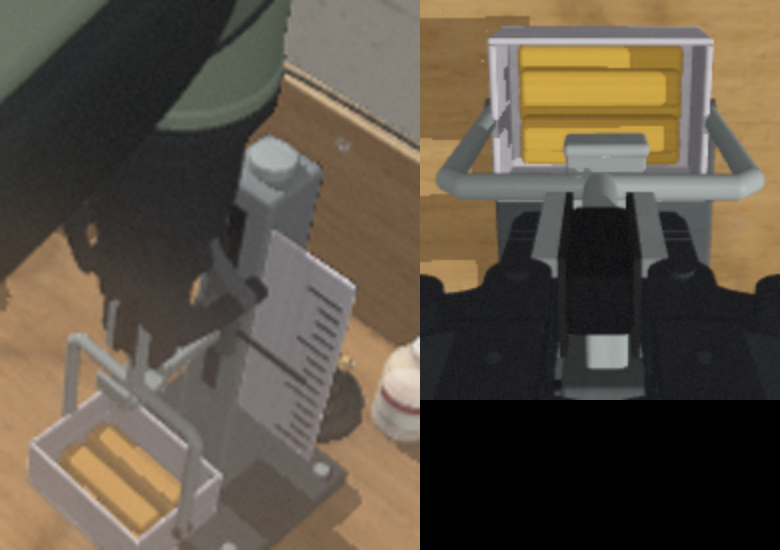

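```bash
python3 -m creep '[[-0.4,0,0,0,0,0,0],[-0.4,0,0,0,0,0,0],[-0.4,0,0,0,0,0,0],[-0.4,0,0,0,0,0,0]]';  python3 -m creep '[[0.3,0,0,0,0,0,0],[0.3,0,0,0,0,0,0],[0.3,0,0,0,0,0,0],[0.3,0,0,0,0,0,0]]'
python3 where.py
python3 - <<'E'
from cell import arm
from h import *
import cv2
for n in("wrist","scene"):
    im=arm.grab_frame(n); cv2.imwrite(f"pics/{n}8.png",im[:,:,::-1])
s=cv2.imread("pics/scene8.png")[150:320,300:430];w=cv2.imread("pics/wrist8.png")[150:350,190:370]
cv2.imwrite("pics/c8.png",np.hstack([cv2.resize(s,(420,550),interpolation=2),cv2.copyMakeBorder(cv2.resize(w,(360,400)),0,150,0,0,0)]))
E
```

```text
clock: 24.75
tool_pos: [0.5516, -0.0666, 0.2063]
orientation: [-0.001, 1.0, -0.0, -0.0]
ft_force: [0.8, 0.3, 1.1]
gripper_width: 0.0256
clock: 25.25
tool_pos: [0.5517, -0.0666, 0.2063]
orientation: [-0.001, 1.0, 0.0, 0.0]
ft_force: [-1.0, -0.1, -0.5]
gripper_width: 0.0553
t 25.25 p [ 0.5517 -0.0666  0.2063] yaw -179.93 z [ 0.  0. -1.] j [ 0.75  0.67 -1.1   1.77  0.66  1.12  1.  ] F [-1.   -0.13 -0.47] w 0.0553
```

View pics/c8.png

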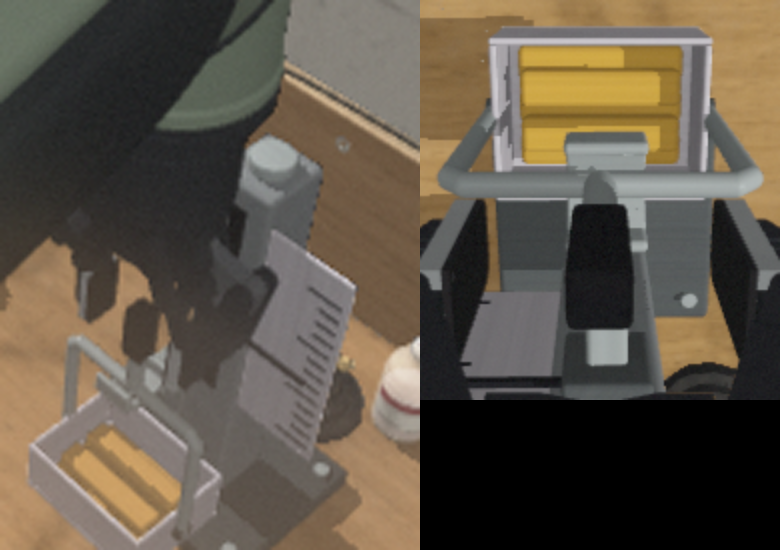

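```bash
python3 -m creep '[[0.3,0,0,-0.5,0,0,0],[0.3,0,0,-1,0,0,0],[0.3,0,0,-2,0,0,0],[0.3,0,0,-2.5,0,0,0],[0.3,0,0,-2.5,0,0,0],[0.3,0,0,-2.5,0,0,0],[0.3,0,0,-2.5,0,0,0],[0.3,0,0,-1.5,0,0,0]]';  python3 -m creep '[[0.3,3,0,0,0,0,0],[0.3,4,0,0,0,0,0],[0.3,4,0,0,0,0,0],[0.3,3,0,0,0,0,0],[0.3,0,0,0,0,0,0],[0.3,0,0,0,0,0,0],[0.3,0,0,0,0,0,0],[0.3,0,0,0,0,0,0]]'
python3 - <<'E'
from cell import arm
from h import *
import cv2
for n in("top","scene"):
    im=arm.grab_frame(n); cv2.imwrite(f"pics/{n}9.png",im[:,:,::-1])
s=cv2.imread("pics/scene9.png")[170:340,300:430];w=cv2.imread("pics/top9.png")[130:260,330:450]
cv2.imwrite("pics/c9.png",np.hstack([cv2.resize(s,(420,550),interpolation=2),cv2.copyMakeBorder(cv2.resize(w,(360,390)),0,160,0,0,0)]))
E
```

```text
clock: 26.35
tool_pos: [0.5518, -0.0663, 0.3585]
orientation: [-0.001, 1.0, -0.0, 0.001]
ft_force: [0.3, 0.1, -0.2]
gripper_width: 0.0555
clock: 27.35
tool_pos: [0.4121, -0.0663, 0.3563]
orientation: [-0.001, 1.0, 0.001, 0.0]
ft_force: [0.5, 0.0, -0.4]
gripper_width: 0.0556
```

View pics/c9.png

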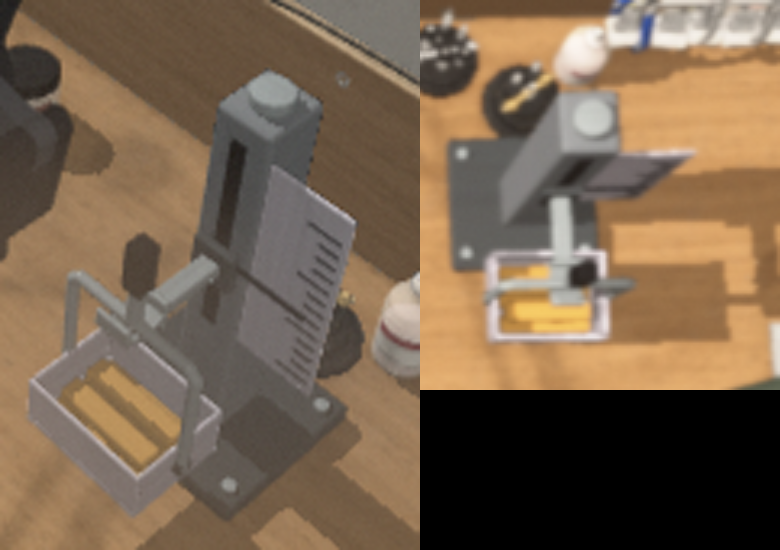

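```bash
python3 -m creep '[[0.3,0,0,0,0,0,0],[0.3,0,0,0,0,0,0],[0.3,0,0,0,0,0,0],[0.3,0,0,0,0,0,0],[0.3,0,0,0,0,0,0],[0.3,0,0,0,0,0,0],[0.3,0,0,0,0,0,0],[0.3,0,0,0,0,0,0]]'
python3 - <<'E'
from cell import arm
from h import *
import cv2
a=cv2.imread("pics/scene9.png");b=arm.grab_frame("scene")[:,:,::-1]
cv2.imwrite("pics/scene10.png",b)
d=np.abs(a.astype(int)-b)[170:340,300:430].max(2);print("changed px",(d>40).sum())
S,T=C["scene"],C["top"]
f=lambda u,v:(300+u*130/420-.4,170+v*170/550-.4);g=lambda u,v:(330+(u-420)/3-.4,130+v/3-.4)
print("grip",tri([(S,f(141,262)),(T,g(582,274))]))
print("bar ends",tri([(S,f(77,277)),(T,g(490,297))]),tri([(S,f(193,370)),(T,g(628,286))]))
for p in[(490,257),(606,253),(607,336),(492,340)]: print("rim",plane(T,g(*p),.107))
for p in[(31,383),(135,483),(218,413)]: print("rimS",plane(S,f(*p),.107))
arm.sign_off()
E
```

```text
clock: 28.45
tool_pos: [0.4117, -0.0667, 0.3563]
orientation: [-0.001, 1.0, 0.0, -0.0]
ft_force: [-0.4, 0.2, -0.0]
gripper_width: 0.0557
changed px 0
grip (array([ 0.55390572, -0.06644831,  0.22575934]), [0.6, 0.6])
bar ends (array([ 0.55154579, -0.01486689,  0.1658254 ]), [7.6, 7.6]) (array([ 0.55190518, -0.11073726,  0.17815195]), [1.4, 1.4])
rim [ 0.584689   -0.02013015  0.107     ]
rim [ 0.58675468 -0.11257442  0.107     ]
rim [ 0.52023318 -0.10993032  0.107     ]
rim [ 0.51798131 -0.01932251  0.107     ]
rimS [ 0.51818416 -0.02527064  0.107     ]
rimS [ 0.51638225 -0.11205259  0.107     ]
rimS [ 0.5852813  -0.11107165  0.107     ]
the job is handed in; nothing more can be done
```

The basket of brass bars is hanging in the scale's hook, and I handed the job in at about 28.5 s.

- **Pick and hang:** I took it by the black grip, leaving the purple look-alike alone, passed the crossbar over the lip and lowered it in small steps. The lowering steps were at most 4 mm each (about 32 mm/s), against the 75 mm/s limit.
- **Weight:** in the hand it pulled about 6.5 N (0.66 kg). The spring took it up over roughly 63 mm of travel.
- **Release:** I let go with about 0.1 N still in the hand, averaged from noisy readings and corrected for the sensor's offset. The pictures before and after letting go show no visible movement of basket or pointer.
- **Still:** two scene pictures taken about 1 s apart after backing away had no changed pixels around the basket and scale. The robot was clear of everything.
- **Level:** the grip measured about 2 mm from straight above the bar. Five of the seven tray rim corner points agree between the two views to within 3 mm. The other two, the near left corner from each view, differ by about 6 mm along y.

**Checks that disagreed:**
- One end of the crossbar triangulated badly in the last views, with rays missing by 7.6 mm. I put this down to a poorly chosen pixel and did not use it.
- During lowering the bar pressed sideways on the V trough with up to about 3 N. I re-centred it in steps of up to half a millimetre, leaving about 0.6 N sideways before release.
- My estimates of the seat's position along x disagreed by about 5 mm between cameras. I relied on the force readings there.

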